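# Load the screen registration jig and hold its tensioner back

## Task

Get the registration jig ready for the next screen: seat the round brass insert and the square blue insert fully home in the nests of their own shape and let go of them. Then push the orange post of the sprung tensioner arm back past its ratchet click and keep holding it there, short of the red end stop: the arm springs back if let go, so finish while still holding it, ready for a colleague to drop the screen frame in. Leave everything else on the bench where it is.

Things in the scene. Friction and masses are not known exactly. Their poses are not given: they have to be found in the camera images.
- jig: Fixed plywood base board of the jig, 220 (its x) x 380 (its y) x 8 mm thick, lying on the bench. Origin: centre of its underside; x and y along its sides, z up. The two nests stand on its -y half, the tensioner on its +y half.
- nest_round: Fixed aluminium block 78 x 78 x 16 mm on the jig board with a round pocket, 48 mm across and 12 mm deep, open at the top. Origin: centre of its underside, 8 mm above the bench; the pocket is centred on it, its floor 4 mm and its mouth 16 mm above the origin. Turned as the jig. The two nests may change places.
- nest_square: Fixed aluminium block 78 x 78 x 16 mm on the jig board with a square pocket, 42 x 42 mm with sides along the block's x and y, 12 mm deep, open at the top. Origin: centre of its underside, 8 mm above the bench; the pocket is centred on it, its floor 4 mm and its mouth 16 mm above the origin. Turned as the jig. Its centre is 100 mm from that of the round nest.
- insert_round: Loose brass disc 44 mm across and 18 mm high, carrying a black round grip 24 mm across from 18 to 52 mm above the underside; about 0.1 to 0.2 kg. Starts upright on the bench to the right of the jig. Origin: centre of the underside, z up.
- insert_square: Loose blue square block 38 x 38 x 18 mm high, carrying a black square grip 24 x 24 mm with parallel sides from 18 to 52 mm above the underside; about 0.1 to 0.2 kg. Starts upright, at any yaw, on the bench to the right of the jig. Origin: centre of the underside; x and y along its sides, z up.
- swing (a joint): Angle of the sprung arm about its upright pivot, rad: 0 at rest, 0.78 at the red end stop, growing as the post swings clockwise seen from above, away from the nests. The post lies 120 mm from the pivot in direction pi + 0.30 - q (about z, from the jig's x axis). The red pawl rides up from about 0.15, crests at 0.36 and has clicked over by about 0.5; hold at 0.52 to 0.70. Needs 3 to 9 N at the post; the click does not lock.
- post (a point): The orange upright post on the end of the tensioner arm, 22 mm across and 52 mm high, free to be pushed from the side or gripped from above. This point: centre of its lower end, 33 mm above the bench on top of the arm; the post ends 85 mm above the bench.
- tensioner: The sprung tensioner arm on the jig: dark steel toothed hub 40 mm across, its brass cap ending 46 mm above the bench; level aluminium bar 14 mm wide, 20 to 32 mm above the bench; and the orange post at its end. Origin: on the upright pivot axis, 8 mm above the bench; turned as the jig when at rest, and it turns with the arm. Beside the hub sits a small red pawl.
- ink_jar: Bystander: white ink jar with yellow lid, 72 mm across, 85 mm high. Origin: centre of the underside.
- blue_bottle: Bystander: blue bottle with red cap, 68 mm across, 190 mm high. Origin: centre of the underside.
- white_bottle: Bystander: white bottle with red cap, 60 mm across, 170 mm high. Origin: centre of the underside.
- tape_a: Bystander: roll of cream tape lying flat, 96 mm across, 25 mm high. Origin: centre of the underside.
- tape_b: Bystander: roll of tan tape lying flat, 96 mm across, 25 mm high. Origin: centre of the underside.
- squeegee: Bystander: wooden squeegee 200 mm long with a black rubber blade, lying flat, 26 mm high. Origin: under the middle of the wooden grip; x along it.
- ink_knife: Bystander: ink spatula about 260 mm long with a wooden handle, lying flat. Origin near its middle; x along it.
- brush_cup: Bystander: white ceramic cup, 72 mm across, 90 mm high. Origin: centre of the underside.
Mind the look-alikes: they are no part of the job. What is meant by the insert_round is not turquoise, and is the smaller of those in its own colour. Of the things that look like the insert_square, the larger one is meant.

How it is judged:
By the outcome, as a careful person would: the job done as asked, in the order asked, and still so for the second after the job is handed in, while the arm keeps its last pose, push and grip.
It also fails if it takes over 64 s, if anything falls off the work surface, if the arm or the gripper's body presses on something with over 40 N, if the wrist force passes 120 N, or if a joint passes its speed limit or range.

## Robot

A 7-joint arm with a two-finger parallel gripper is mounted at the origin on the work surface. World frame = base frame: x ahead of the robot, y to its left, z up, the work surface at z = 0. Lengths are in mm, angles in rad, forces in N, time in s.
With the tool pointing down it reaches from about 400 to 875 mm from the base axis. Payload 4.4 kg.
Tool frame: the origin (TCP) lies midway between the tips of the shut fingers; the grasp point (between the pads) lies 19 mm behind it (ctrl.pinch_z is the distance from the TCP to the grasp point, in mm); z points along the fingers, y is the line along which they close (so a half turn about z gives the same grasp; the last joint's range is limited). The gripper opens to 85 mm and grips with 20 to 120 N. Pads are 22 mm wide; open, the fingers measure 114 mm over their backs; the gripper's body (76 mm by 85 mm) begins 54 mm behind the grasp point. The pads swing forward as they close: fully open they stand 13 mm farther back than shut.
Start: joints at [1.086, 0.628, 0.038, 1.517, -0.027, 0.996, -0.02], TCP at [264.36, -593.828, 231.313] pointing down, gripper open.
Joint ranges: [-3.06, 3.06], [-0.37, 2.12], [-1.25, 1.32], [0.18, 2.47], [-1.1, 4.24], [0.23, 1.98], [-2.94, 2.94]. Speed limits (rad/s): [2.57, 2.57, 3.14, 3.14, 3.14, 3.14, 3.14].

## Interface

Orientations are given as [roll, pitch, yaw] about the fixed x, y, z axes, in that order (R = Rz(yaw) Ry(pitch) Rx(roll)).
In Python, from cell import read_state, cams, order, ctrl gives the robot as it stands.
- The arm moves only by the tool move_arm, never from a script. Its argument "targets" is text: rows parted by semicolons, each of 7 numbers parted by spaces: the gripper's target within -1 to 1 (fully open at 1, half-way at 0, shut at -1), then the shift along the tool's x, y, z in cm, then the turn, a rotation vector about the tool's x, y, z in degrees. A call has 1 to 5 rows; each row shifts and turns the commanded pose from where the row before left it, along the tool's axes as they then stand; what a row does not reach is not made up. A row lasts 1/12 s, in which the tool goes at most 41.7 mm and 7.16 degrees, less where a joint would pass 70% of its speed; a pose out of reach is approached as far as the arm can. A call with a gripper value outside its range is refused whole. The fingers move at their own pace and stop on an object; the grip force is fixed at half the most. Time passes only in rows, so rows that do not move let the fingers close. It gives the time, the measured TCP pose, the force, the opening and the grip force at its end, in the units of the state.
- read_state(): the state, without advancing time (a new reading comes with each control period).
- cams.get_image(name): name is "scene" or "side" or "wrist"; returns a dict with "color" (420x560x3 uint8, red, green, blue), "fovy" (degrees; the focal length in pixels is half the picture's height over the tangent of half this angle, whatever the lens; pixels are square), "cx", "cy" (the principal point, pixels), "rvec" (rotation vector, rad) and "tvec" (3), from world to camera coordinates, as OpenCV has them. Camera axes: x right, y down, z forward; pixel columns grow to the right and rows downward; lengths in mm; the calibration is good to about 2 mm. The wrist camera is an equidistant fisheye: a pixel r from the principal point sees the ray r / f radians off the axis. A picture is of the moment at which its call begins. There is no depth.
- order.finish_job(): hands the job in; it is judged then, once.
The state is a dict: "clock": time; "qpos": joint angles; "qd": joint speeds; "tau": joint torques, N m; "eef_pos": TCP position; "tool_rot": TCP orientation; "force": force on the tool from outside, world axes, zero at the start; "torque": the same for the moment, N m; "width": finger opening in mm; "gripper_force": force on a finger pad.
Only numpy, scipy, OpenCV 4.12 (cv2) and the standard library are available. Lean on these libraries where they do the work, as an engineer would, in place of code of your own. Each camera call takes 0.05 s, during which the arm holds its last target. There are 200 camera calls.

## Working session

There is one attempt and no reset: what is moved stays moved. The work goes in short steps, Python scripts to look and compute and a tool call to move; the robot and the scene stay as the last step left them, time stands still between calls to the robot, and variables do not carry over. Pictures are saved under pics/ and viewed, at most 10 in all, crops included, and the job is handed in when it is done.

Besides the shell and the picture viewer there is one more tool, called after "Emit:" by a JSON object that holds its "op" and its "data". move_arm: Moves the arm, as the interface text tells. Its arguments: {"type":"object","properties":{"targets":{"type":"string"}},"required":["targets"]}

```bash
mkdir -p pics
cat > h.py <<'E'
import numpy as np, cv2
from cell import read_state, cams, order, ctrl
from scipy.spatial.transform import Rotation as Ro
def grab(n,f=None):
    d=cams.get_image(n)
    if f: cv2.imwrite('pics/'+f,d['color'][:,:,::-1])
    return d
def ray(d,u,v,fish=False):
    H=d['color'].shape[0]; f=H/2/np.tan(np.radians(d['fovy'])/2)
    a=np.array([(u-d['cx'])/f,(v-d['cy'])/f])
    if fish:
        r=np.hypot(*a); s=np.sin(r)/r if r>1e-9 else 1
        c=np.array([a[0]*s,a[1]*s,np.cos(r)])
    else: c=np.array([*a,1.])
    R=cv2.Rodrigues(np.array(d['rvec'],float))[0]; t=np.array(d['tvec'],float).ravel()
    return -R.T@t, R.T@c
def pt(d,u,v,z,fish=False):
    o,r=ray(d,u,v,fish); return o+r*(z-o[2])/r[2]
E
python3 - <<'E'
from h import *
s=grab('scene');w=grab('wrist');e=grab('side')
cv2.imwrite('pics/a.png',s['color'][:,:,::-1]);cv2.imwrite('pics/b.png',w['color'][:,:,::-1]);cv2.imwrite('pics/c.png',e['color'][:,:,::-1])
st=read_state();print(st['clock'],st['eef_pos'],st['tool_rot'],st['width'],ctrl.pinch_z)
for d in (s,w,e):print(d['fovy'],d['cx'],d['cy'],ray(d,d['cx'],d['cy'],True))
E
```

```text
0.15 [ 264.17723116 -593.39781496  230.59650543] [-3.14015907e+00 -9.89864555e-06  4.18775126e-01] 85.61483564420436 18.700000000000003
49.563544544236734 274.680037397266 203.98917761435226 (array([1394.9079544 , -498.36300909,  867.72968685]), array([-0.69910738,  0.27237729, -0.66110475]))
65.70646984690485 276.793290754939 207.08578763889784 (array([ 331.5580932 , -562.08484983,  372.78474086]), array([-0.26908243, -0.1178157 , -0.95588394]))
42.822004171886874 271.9443311246455 206.00496291676382 (array([ 329.77408359, 1246.74530036,  924.7732193 ]), array([ 0.13277391, -0.84824433, -0.51269156]))
```

View pics/a.png

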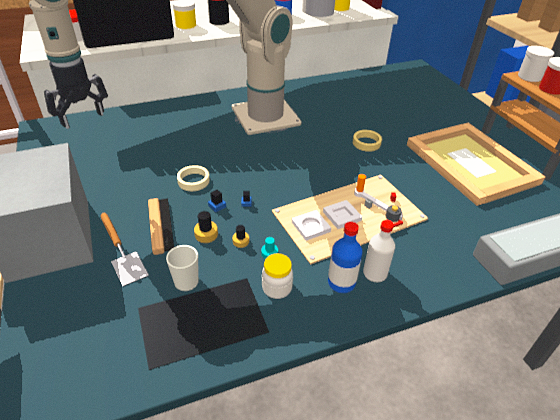

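View pics/b.png

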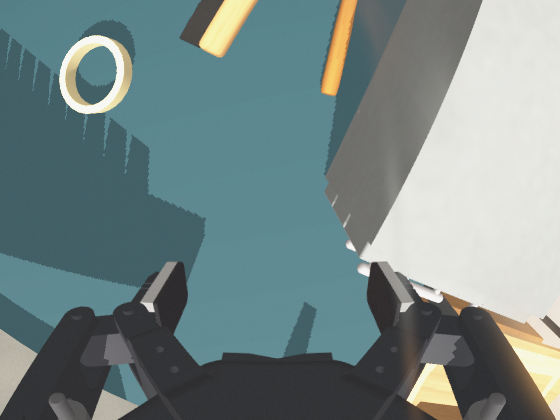

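The scene picture shows brass discs at (205,228) (larger) and (241,237) (smaller), and blue ones at (217,200) (larger) and (246,199) (smaller). The jig is around (350,215), with its nests at (310,226) and (343,213). The orange post is at (361,183) and the hub at (393,213). The wrist picture shows only tape and the box.

Run:
```python
from h import *
s=grab('scene');e=grab('side')
I=cv2.resize(s['color'][150:300,140:440],None,fx=2.6,fy=2.6,interpolation=cv2.INTER_CUBIC)
cv2.imwrite('pics/d.png',I[:,:,::-1])
for n,d in(('scene',s),('side',e)):
    hsv=cv2.cvtColor(d['color'],cv2.COLOR_RGB2HSV)
    for c,lo,hi in(('brass',(18,120,100),(28,255,255)),('blue',(106,150,50),(125,255,255)),('orange',(5,200,150),(14,255,255)),('turq',(85,200,120),(95,255,255))):
        m=cv2.inRange(hsv,lo,hi);k,_,stt,ce=cv2.connectedComponentsWithStats(m)
        for i in range(1,k):
            if stt[i,4]>25:
                u,v=ce[i]; x,y,w,h=stt[i,:4]
                p=pt(d,u,v,9 if c!='orange' else 59)
                L=pt(d,x-.0,v,9);R=pt(d,x+w,v,9)
                if abs(p[0])<1000 and abs(p[1])<800: print(n,c,stt[i],p[:2].round(),'w',np.linalg.norm(L-R).round())
```

```text
scene brass [353 130  29  21 375] [281. 268.] w 100.0
scene brass [426 134  72  26 495] [414. 540.] w 246.0
scene brass [392 205   6   7  30] [615. 172.] w 17.0
scene brass [194 221  24  22 313] [ 537. -358.] w 63.0
scene brass [232 232  17  16 159] [ 593. -280.] w 44.0
scene brass [264 253  28  25 552] [ 704. -219.] w 69.0
scene blue [241 197  11  10  72] [ 453. -220.] w 31.0
scene blue [208 200  18  12 123] [ 438. -302.] w 51.0
scene blue [332 234  31  34 754] [722. -35.] w 80.0
scene blue [328 278  28  15 150] [ 819. -102.] w 67.0
scene orange [357 177   9  15  90] [541.  95.] w 27.0
scene turq [261 237  17  22 206] [ 640. -218.] w 44.0
side brass [204 181  20  12 209] [ 793. -361.] w 71.0
side brass [278 189  17  12  89] [ 533. -345.] w 59.0
side brass [261 200  12  10  53] [ 588. -265.] w 40.0
side brass [124 401  52  19 337] [659. 583.] w 104.0
side blue [178 184  21  27 383] [ 856. -265.] w 71.0
side blue [189 227  11   9  55] [776. -71.] w 34.0
```

View pics/d.png

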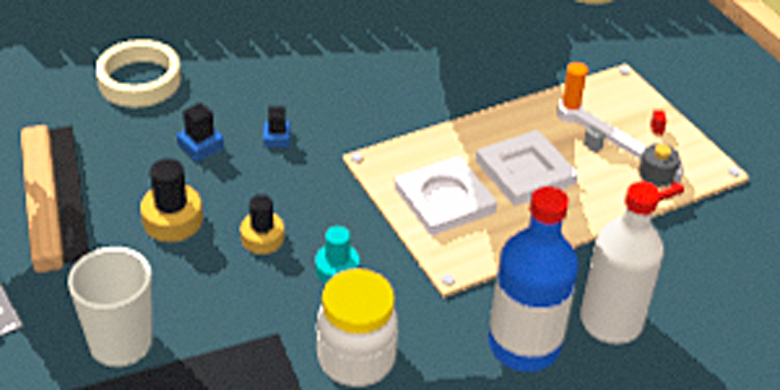

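View pics/c.png

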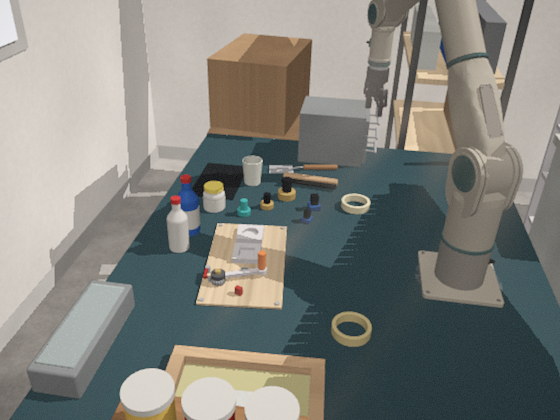

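The crop confirms the round nest at (445,190) is nearest the inserts and the square nest at (525,165) is next. The post is at (576,87), the hub at (659,160) and the jig screws at (357,158), (625,70), (735,172) and (448,281). The side picture agrees with this layout.

Run:
```python
from h import *
s=grab('scene')
P={'screw1':(357,158,9),'s2':(625,70,9),'s3':(735,172,9),'s4':(448,281,9),'hubcap':(661,151,46),'posttop':(576,67,85),'postlow':(573,107,33),
'R_l':(396,190,24),'R_t':(460,160,24),'R_r':(494,193,24),'R_b':(433,219,24),'S_l':(476,152,24),'S_t':(538,133,24),'S_r':(576,170,24),'S_b':(514,190,24),
'sqtop':(198,112,52),'sqgripbase':(203,142,18),'rtop':(261,202,52)}
for k,(u,v,z) in P.items(): print(k,pt(s,140+(u+.5)/2.6-.5,150+(v+.5)/2.6-.5,z)[:2].round())
```

```text
screw1 [ 515. -148.]
s2 [475. 207.]
s3 [671. 228.]
s4 [ 710. -127.]
hubcap [648. 141.]
posttop [534.  97.]
postlow [540.  98.]
R_l [ 589. -133.]
R_t [569. -52.]
R_r [627. -40.]
R_b [ 641. -114.]
S_l [563. -30.]
S_t [558.  47.]
S_r [624.  57.]
S_b [630. -18.]
sqtop [ 434. -300.]
sqgripbase [ 445. -300.]
rtop [ 588. -277.]
```

Emit:
{"op": "move_arm", "data": {"targets": "1 3.9 -1.4 0 0 0 0;1 3.9 -1.4 0 0 0 0;1 3.9 -1.4 0 0 0 0;1 3.9 -1.4 0 0 0 0;1 3.9 -1.4 0 0 0 0"}}

```text
clock: 0.72
eef_pos: [415.1, -449.1, 231.4]
tool_rot: [3.142, -0.0, 0.418]
force: [0.4, -0.4, -0.3]
width: 85.4
gripper_force: 0.0
```

Emit:
{"op": "move_arm", "data": {"targets": "1 3.9 -1.4 0 0 0 0;1 3.9 -1.4 0 0 0 0;1 3.9 -1.4 0 0 0 0;1 3.9 -1.4 0 0 0 0;1 3.9 -1.4 0 0 0 0"}}

```text
clock: 1.13
eef_pos: [565.0, -305.7, 231.4]
tool_rot: [3.141, -0.0, 0.419]
force: [-0.6, -1.1, -0.6]
width: 85.1
gripper_force: 0.0
```

Emit:
{"op": "move_arm", "data": {"targets": "1 3.5 -1.3 0 0 0 0;1 0 0 1.5 0 0 -7;1 0 0 1.5 0 0 -7;1 0 0 1.5 0 0 -7;1 0 0 1.5 0 0 -7"}}

```text
clock: 1.55
eef_pos: [590.6, -280.8, 170.6]
tool_rot: [3.141, 0.0, 0.914]
force: [0.5, 0.2, -0.8]
width: 85.5
gripper_force: 0.0
```

```bash
cat >> h.py <<'E'
def blobs(d,bands,z,fish=True,amin=60):
    hsv=cv2.cvtColor(d['color'],cv2.COLOR_RGB2HSV)
    for c,lo,hi in bands:
        m=cv2.inRange(hsv,lo,hi)
        for k in cv2.findContours(m,cv2.RETR_EXTERNAL,cv2.CHAIN_APPROX_NONE)[0]:
            if cv2.contourArea(k)>amin:
                q=np.array([pt(d,u,v,z,fish)[:2] for u,v in k[:,0]]).astype(np.float32)
                r=cv2.minAreaRect(q);(ex,ey),er=cv2.minEnclosingCircle(q)
                print(c,cv2.boundingRect(k),'rect',np.round(r[0]),np.round(r[1]),round(r[2],1),'circ',round(ex,1),round(ey,1),round(2*er))
BR=('brass',(15,110,60),(30,255,255));BL=('blue',(105,130,40),(125,255,255));GR=('grip',(0,0,0),(180,255,45))
E
python3 - <<'E'
from h import *
w=grab('wrist','e.png'); print(read_state()['eef_pos'])
blobs(w,[BR],18);blobs(w,[BL],18)
E
```

```text
[ 588.5386324  -280.33574374  167.34690741]
brass (530, 350, 30, 70) rect [ 801. -992.] [ 70. 372.] 6.0 circ 780.6 -994.2 372
brass (319, 331, 49, 31) rect [ 535. -485.] [35. 56.] 84.1 circ 535.8 -481.1 60
brass (248, 248, 60, 54) rect [ 535. -352.] [63. 62.] 52.4 circ 533.1 -353.9 70
brass (249, 165, 46, 45) rect [ 588. -274.] [42. 42.] 49.4 circ 586.8 -274.6 45
brass (378, 0, 81, 80) rect [ 790. -243.] [80. 87.] 62.6 circ 789.2 -243.3 88
brass (201, 0, 26, 18) rect [ 653. -106.] [12. 27.] 5.6 circ 648.9 -106.2 27
brass (2, 0, 73, 44) rect [494.  49.] [ 51. 126.] 35.9 circ 512.7 62.2 126
blue (185, 274, 13, 27) rect [ 452. -309.] [33. 13.] 49.0 circ 447.1 -304.6 33
blue (117, 207, 35, 32) rect [ 452. -217.] [30. 34.] 74.2 circ 452.6 -215.5 40
```

View pics/e.png

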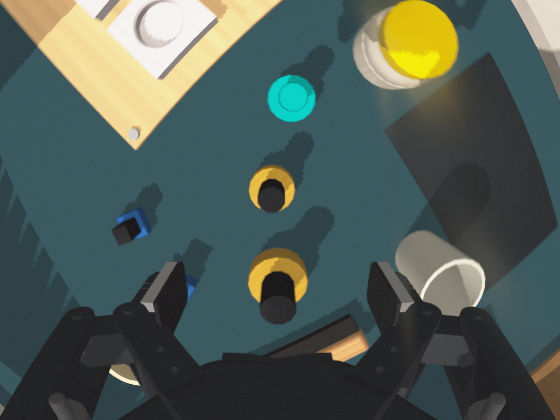

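The wrist picture shows the small brass disc at (272,187) with its grip at (271,196). The turquoise one at (291,98) and the large brass one at (278,280) lie along the image column, so the fingers straddle them safely.

Emit:
{"op": "move_arm", "data": {"targets": "1 0.3 -0.4 4 0 0 0;1 0 0 4 0 0 0;1 0 0 3 0 0 0;1 0 0 2 0 0 0;1 0 0 1 0 0 0"}}

```text
clock: 2.02
eef_pos: [587.2, -275.7, 28.4]
tool_rot: [-3.137, 0.001, 0.905]
force: [0.5, 1.0, -0.9]
width: 85.3
gripper_force: 0.0
```

Emit:
{"op": "move_arm", "data": {"targets": "1 0 0 0 0 0 0;1 0 0 0 0 0 0;-1 0 0 0 0 0 0;-1 0 0 0 0 0 0;-1 0 0 0 0 0 0"}}

```text
clock: 2.43
eef_pos: [590.1, -276.9, 33.0]
tool_rot: [3.139, -0.001, 0.907]
force: [-0.3, 0.5, -0.3]
width: 51.7
gripper_force: 0.0
```

Emit:
{"op": "move_arm", "data": {"targets": "-1 0 0 0 0 0 0;-1 0 0 0 0 0 0;-1 0 0 0 0 0 0;-1 0 0 0 0 0 0;-1 0 0 0 0 0 0"}}

```text
clock: 2.85
eef_pos: [589.3, -276.5, 32.1]
tool_rot: [3.141, -0.0, 0.907]
force: [-0.8, 0.6, 5.8]
width: 21.9
gripper_force: 58.5
```

Emit:
{"op": "move_arm", "data": {"targets": "0 0 0 0 0 0 0;0 0 0 0 0 0 0;0 0 0 0 0 0 0;0 0 0 0.7 0 0 0;0 0 0 0 0 0 0"}}

```text
clock: 3.27
eef_pos: [588.3, -276.0, 22.9]
tool_rot: [-3.14, 0.0, 0.907]
force: [-0.4, -0.4, -1.2]
width: 42.7
gripper_force: 0.0
```

Emit:
{"op": "move_arm", "data": {"targets": "-1 0 0 0 0 0 0;-1 0 0 0 0 0 0;-1 0 0 0 0 0 0;-1 0 0 0 0 0 0;-1 0 0 0 0 0 0"}}

```text
clock: 3.68
eef_pos: [589.1, -276.4, 24.2]
tool_rot: [-3.142, 0.0, 0.907]
force: [-0.2, 0.2, -1.2]
width: 22.3
gripper_force: 58.7
```

Emit:
{"op": "move_arm", "data": {"targets": "-1 0 0 -1 0 0 0;-1 0 0 -2 0 0 0;-1 0 0 -3 0 0 0;-1 0 0 -3 0 0 0;-1 0 0 0 0 0 0"}}

```text
clock: 4.1
eef_pos: [593.2, -278.2, 121.3]
tool_rot: [3.131, -0.003, 0.907]
force: [1.8, -1.8, -1.1]
width: 22.5
gripper_force: 58.9
```

Emit:
{"op": "move_arm", "data": {"targets": "-1 3.2 -2.1 0 0 0 0;-1 3.2 -2.1 0 0 0 0;-1 3.2 -2.1 0 0 0 0;-1 3.2 -2.1 0 0 0 0;-1 3.2 -2.1 0 0 0 0"}}

```text
clock: 4.52
eef_pos: [604.9, -84.0, 114.9]
tool_rot: [3.141, -0.0, 0.907]
force: [1.5, 0.4, -1.1]
width: 22.3
gripper_force: 59.0
```

Emit:
{"op": "move_arm", "data": {"targets": "-1 0 0 0 0 0 0;-1 0 0 0 0 0 0;-1 0 0 0 0 0 0;-1 0 0 0 0 0 0"}}

```text
clock: 4.85
eef_pos: [604.7, -87.8, 114.6]
tool_rot: [3.141, 0.001, 0.905]
force: [-0.4, -0.0, -0.9]
width: 22.4
gripper_force: 59.0
```

Run:
```python
from h import *
st=read_state();w=grab('wrist','f.png');p=st['eef_pos'];print(p,st['tool_rot'])
blobs(w,[BR],p[2]-24+18)
```

```text
[604.72497388 -87.82746482 114.5576831 ] [3.14056019e+00 1.10619856e-03 9.05169878e-01]
brass (519, 302, 20, 21) rect [ 716. -240.] [17. 27.] 38.6 circ 717.3 -238.9 29
brass (509, 220, 51, 81) rect [ 734. -202.] [64. 49.] 76.5 circ 739.7 -203.3 68
brass (228, 215, 92, 46) rect [610. -75.] [24. 46.] 51.9 circ 603.8 -83.9 46
brass (201, 115, 153, 85) rect [637. -45.] [39. 72.] 50.5 circ 631.1 -52.6 73
brass (311, 41, 72, 111) rect [670. -38.] [31. 48.] 6.4 circ 673.5 -37.2 52
brass (15, 0, 252, 169) rect [601.  39.] [ 75. 138.] 65.6 circ 596.1 28.4 145
brass (24, 0, 71, 75) rect [585.  86.] [42. 48.] 36.7 circ 588.8 88.8 59
```

View pics/f.png

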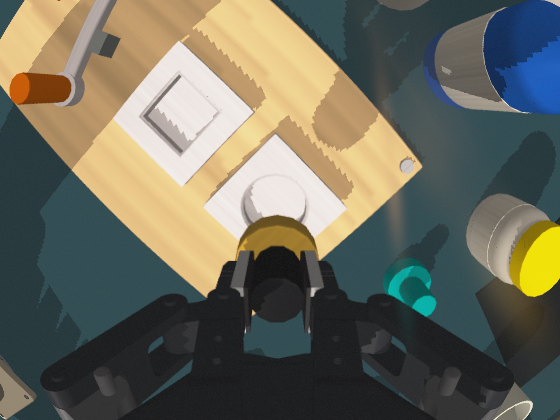

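The picture shows the held brass disc at (277,240) in front of the round pocket, whose block corners are (276,133), (346,210) and (204,208). The square nest's corners are (183,40), (253,110), (183,186) and (115,118), and the post is at lower left of the arm, at (40,88).

```bash
cat >> h.py <<'E'
from scipy.optimize import least_squares
def nests(w):
    hsv=cv2.cvtColor(w['color'],cv2.COLOR_RGB2HSV)
    m=cv2.inRange(hsv,(0,0,105),(180,45,255))
    m=cv2.morphologyEx(m,cv2.MORPH_OPEN,np.ones((3,3)))
    for k in cv2.findContours(m,cv2.RETR_EXTERNAL,cv2.CHAIN_APPROX_NONE)[0]:
        if cv2.contourArea(k)>1500:
            q=np.array([pt(w,u,v,24,True)[:2] for u,v in k[:,0]]).astype(np.float32)
            r=cv2.minAreaRect(q);print('nest',cv2.boundingRect(k),np.round(r[0],1),np.round(r[1],1),r[2])
def tocmd(dx,dy,yaw):
    c,s=np.cos(yaw),np.sin(yaw);return round(dx*c+dy*s,1),round(dx*s-dy*c,1)
E
python3 - <<'E'
from h import *
st=read_state();w=grab('wrist');p=st['eef_pos'];yaw=st['tool_rot'][2];print(p)
nests(w)
for n,u,v in(('Rl',204,208),('Rr',346,210),('Rt',276,133),('St',183,40),('Sr',253,110),('Sb',183,186),('Sl',115,118)):print(n,pt(w,u,v,24,True)[:2].round(1))
hsv=cv2.cvtColor(w['color'],cv2.COLOR_RGB2HSV);m=cv2.inRange(hsv,*BR[1:]);m[:,:228]=0;m[:,325:]=0;m[:213]=0;m[262:]=0
us=np.arange(243,312,3);vs=[np.argmax(m[:,u]) for u in us]; print(vs)
q=np.array([pt(w,u,v,p[2]-24,True)[:2] for u,v in zip(us,vs)])
f=least_squares(lambda c:np.hypot(*(q-c[:2]).T)-22,p[:2],loss='soft_l1');print('disc',f.x,np.abs(f.fun).max())
f=least_squares(lambda c:np.hypot(*(q-c[:2]).T)-c[2],[*p[:2],22]);print('free',f.x)
E
```

```text
[604.65282913 -88.01527903 114.45674498]
nest (466, 194, 82, 89) [ 756.4 -235.3] [80.5 95.4] 26.75096321105957
nest (204, 134, 142, 105) [604.4 -83.2] [78.4 78.6] 6.412642955780029
nest (114, 42, 139, 144) [593.6  15.8] [78.6 78.4] 6.270217418670654
nest (437, 12, 57, 53) [814.1 -72.2] [33.6 70.8] 80.8091812133789
nest (57, 0, 59, 106) [564.  111.3] [96.3 29.5] 24.970783233642578
Rl [561.6 -50.8]
Rr [ 645.7 -119. ]
Rt [639.3 -40.8]
St [630.4  56.2]
Sr [636.8 -17.7]
Sb [560.2 -27.6]
Sl [552.2  48.6]
[np.int64(235), np.int64(230), np.int64(226), np.int64(224), np.int64(222), np.int64(220), np.int64(218), np.int64(218), np.int64(217), np.int64(217), np.int64(216), np.int64(215), np.int64(216), np.int64(216), np.int64(217), np.int64(217), np.int64(218), np.int64(220), np.int64(221), np.int64(223), np.int64(225), np.int64(228), np.int64(233)]
disc [601.56909728 -89.57345445] 0.5061631070579864
free [602.07749147 -88.88269394  21.25050793]
```

Emit:
{"op": "move_arm", "data": {"targets": "-1 0.6 -0.1 0 0 0 0;-1 0 0 2.5 0 0 0;-1 0 0 2.5 0 0 0;-1 0 0 1 0 0 0;-1 0 0 0 0 0 0"}}

```text
clock: 5.37
eef_pos: [605.6, -80.4, 51.7]
tool_rot: [-3.137, 0.003, 0.907]
force: [-0.7, -0.3, -1.1]
width: 22.7
gripper_force: 59.0
```

Emit:
{"op": "move_arm", "data": {"targets": "-1 0 0 0 0 0 0;-1 0 0 0.4 0 0 0;-1 0 0 0.3 0 0 0;-1 0 0 0.2 0 0 0;-1 0 0 0 0 0 0"}}

```text
clock: 5.78
eef_pos: [608.9, -80.8, 47.5]
tool_rot: [3.139, -0.001, 0.907]
force: [-2.3, -0.1, 9.7]
width: 22.4
gripper_force: 60.4
```

Emit:
{"op": "move_arm", "data": {"targets": "-1 -0.15 0 0 0 0 0;-1 -0.15 0 0 0 0 0;-1 0 0 0 0 0 0;-1 0 0 0 0 0 0"}}

```text
clock: 6.12
eef_pos: [608.5, -81.3, 47.4]
tool_rot: [3.138, -0.004, 0.908]
force: [0.3, 3.3, 6.7]
width: 22.4
gripper_force: 59.9
```

Emit:
{"op": "move_arm", "data": {"targets": "-1 0 0 -0.5 0 0 0;-1 0 0 0 0 0 0;-1 0 0 0 0 0 0;-1 0 0 0 0 0 0"}}

```text
clock: 6.45
eef_pos: [605.5, -83.1, 50.2]
tool_rot: [-3.141, 0.001, 0.907]
force: [0.1, 0.2, -1.2]
width: 22.3
gripper_force: 59.2
```

Run:
```python
from h import *
st=read_state();w=grab('wrist');s=grab('scene');p=st['eef_pos'];print(p,st['force'])
a=cv2.resize(w['color'][100:300,160:400],(480,400),interpolation=cv2.INTER_CUBIC)
b=cv2.resize(s['color'][190:250,280:328],(320,400),interpolation=cv2.INTER_CUBIC)
cv2.imwrite('pics/g.png',np.hstack([a,b])[:,:,::-1])
nests(w)
hsv=cv2.cvtColor(w['color'],cv2.COLOR_RGB2HSV);m=cv2.inRange(hsv,*BR[1:]);m[:,:228]=0;m[:,325:]=0;m[:190]=0;m[262:]=0
us=np.arange(243,312,3);vs=[np.argmax(m[:,u]) for u in us]; print(np.array(vs))
q=np.array([pt(w,u,v,p[2]-24,True)[:2] for u,v in zip(us,vs)])
f=least_squares(lambda c:np.hypot(*(q-c[:2]).T)-22,p[:2],loss='soft_l1');print('disc',f.x,np.abs(f.fun).max())
```

```text
[605.52378377 -83.12958271  50.18607069] [ 0.0926139   0.19925423 -1.16339148]
nest (504, 221, 56, 108) [ 737.8 -249.9] [133.8  61.2] 78.49552154541016
nest (185, 149, 186, 129) [604.7 -82.8] [78.9 78.9] 6.2517924308776855
nest (70, 26, 180, 193) [593.9  15.8] [78.9 78.1] 6.153143882751465
nest (486, 0, 74, 125) [808.9 -79.3] [94.8 72. ] 49.87288284301758
nest (4, 0, 61, 116) [556.  109.9] [81.8 34.1] 27.828876495361328
[234 230 226 225 223 220 218 218 217 216 216 215 216 216 217 217 218 220
 221 223 225 228 233]
disc [602.452115   -84.72252932] 0.537146123387565
```

View pics/g.png

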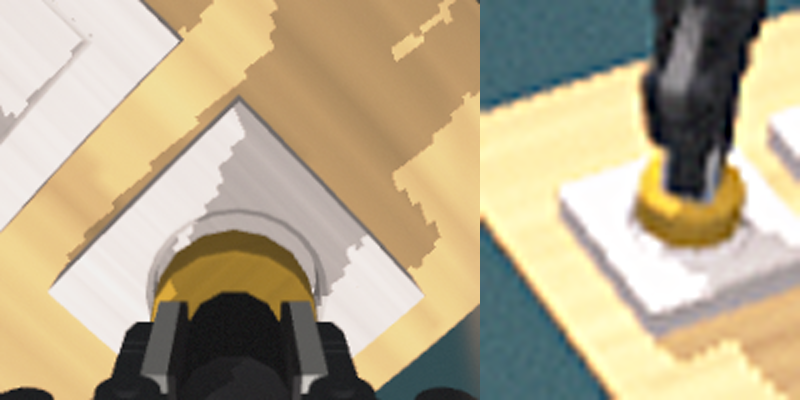

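The left half shows the disc slightly short of centre. The pocket rim's front arc is at (237,212) and the disc's front is at (232,230), with the sides balanced. The scene half shows the disc right at the mouth.

Emit:
{"op": "move_arm", "data": {"targets": "-1 0.23 0.03 0 0 0 0;-1 0 0 0 0 0 0;-1 0 0 0.3 0 0 0;-1 0 0 0.2 0 0 0;-1 0 0 0.1 0 0 0"}}

```text
clock: 6.97
eef_pos: [608.0, -81.4, 46.5]
tool_rot: [3.141, -0.0, 0.907]
force: [-5.4, 0.1, 24.5]
width: 22.3
gripper_force: 61.7
```

Emit:
{"op": "move_arm", "data": {"targets": "-1 0 0 0.1 0 0 0;-1 0 0 0 0 0 0;-1 0 0 0 0 0 0"}}

```text
clock: 7.22
eef_pos: [607.4, -81.3, 43.0]
tool_rot: [-3.141, 0.0, 0.907]
force: [-0.6, -0.5, -1.5]
width: 22.4
gripper_force: 59.3
```

Emit:
{"op": "move_arm", "data": {"targets": "-1 0 0 0.2 0 0 0;-1 0 0 0.2 0 0 0;-1 0 0 0.2 0 0 0;-1 0 0 0 0 0 0;-1 0 0 0 0 0 0"}}

```text
clock: 7.63
eef_pos: [607.2, -81.2, 36.8]
tool_rot: [-3.141, 0.001, 0.907]
force: [-0.7, 0.2, -2.2]
width: 22.5
gripper_force: 59.2
```

Emit:
{"op": "move_arm", "data": {"targets": "-1 0 0 0.1 0 0 0;-1 0 0 0 0 0 0;-1 0 0 0 0 0 0"}}

```text
clock: 7.88
eef_pos: [607.4, -81.2, 36.2]
tool_rot: [-3.141, 0.0, 0.907]
force: [-0.8, -1.0, -2.0]
width: 22.6
gripper_force: 59.2
```

Emit:
{"op": "move_arm", "data": {"targets": "-1 0 0 0.1 0 0 0;-1 0 0 0.1 0 0 0;-1 0 0 0 0 0 0"}}

```text
clock: 8.13
eef_pos: [607.4, -81.3, 35.9]
tool_rot: [3.142, 0.0, 0.907]
force: [-4.7, -1.3, 10.2]
width: 22.4
gripper_force: 60.8
```

Emit:
{"op": "move_arm", "data": {"targets": "0 0 0 0 0 0 0;0 0 0 0 0 0 0;0 0 0 0 0 0 0;0 0 0 0 0 0 0"}}

```text
clock: 8.47
eef_pos: [607.9, -80.7, 34.3]
tool_rot: [3.141, -0.001, 0.908]
force: [-0.5, 0.1, -1.3]
width: 42.9
gripper_force: 0.0
```

Emit:
{"op": "move_arm", "data": {"targets": "0 0 0 -2 0 0 0;0 0 0 -3 0 0 0;0 0 0 -4 0 0 0;0 0 0 -4 0 0 0;0 0 0 0 0 0 0"}}

```text
clock: 8.88
eef_pos: [612.9, -81.4, 172.1]
tool_rot: [3.13, -0.008, 0.907]
force: [2.0, 0.5, 0.4]
width: 42.4
gripper_force: 0.0
```

Emit:
{"op": "move_arm", "data": {"targets": "1 -3.9 0 0 0 0 0;1 -3.9 0 0 0 0 0;1 -3.9 0 0 0 0 0;1 -3.9 0 0 0 0 0;1 -3.9 0 0 0 0 0"}}

```text
clock: 9.3
eef_pos: [486.5, -235.7, 164.2]
tool_rot: [3.141, -0.0, 0.908]
force: [-0.1, -1.1, -0.1]
width: 85.5
gripper_force: 0.0
```

Emit:
{"op": "move_arm", "data": {"targets": "1 -3.9 0.2 0 0 0 0;1 -3.9 0.2 0 0 0 0;1 0 0 0 0 0 0;1 0 0 0 0 0 0;1 0 0 0 0 0 0"}}

```text
clock: 9.72
eef_pos: [443.2, -298.2, 164.2]
tool_rot: [3.141, -0.001, 0.907]
force: [-0.1, 0.2, 0.0]
width: 85.2
gripper_force: 0.0
```

Run:
```python
from h import *
st=read_state();w=grab('wrist','i.png');p=st['eef_pos'];print(p,st['tool_rot'],st['qpos'])
blobs(w,[BL],18)
s=grab('scene');blobs(s,[BR,BL],30,False)
```

```text
[ 443.18182027 -298.20581551  164.19579764] [ 3.14135848e+00 -1.04209790e-03  9.07292794e-01] [ 0.60456211  0.55427964 -0.0949322   1.90901405  0.07769855  0.68141685
 -0.20010417]
blue (241, 173, 54, 53) rect [ 431. -297.] [40. 38.] 21.3 circ 431.2 -296.9 52
blue (204, 101, 41, 35) rect [ 446. -216.] [29. 30.] 71.8 circ 446.5 -215.5 39
brass (264, 253, 28, 25) rect [ 719. -224.] [66. 76.] 70.4 circ 718.9 -226.1 80
brass (194, 221, 24, 22) rect [ 552. -360.] [60. 76.] 82.5 circ 550.0 -359.4 81
brass (304, 217, 16, 12) rect [612. -87.] [40. 43.] 65.4 circ 612.1 -86.0 47
brass (102, 213, 16, 30) rect [ 452. -592.] [124.  13.] 10.6 circ 452.0 -590.2 124
brass (148, 199, 16, 55) rect [ 481. -478.] [ 29. 214.] 84.3 circ 480.5 -478.7 214
brass (350, 198, 19, 17) rect [595.  73.] [60. 43.] 4.6 circ 595.5 71.0 68
brass (327, 183, 29, 20) rect [531.  53.] [ 55. 102.] 5.7 circ 527.1 52.5 112
brass (353, 130, 29, 21) rect [307. 251.] [ 93. 126.] 62.2 circ 306.5 249.8 128
brass (408, 123, 137, 82) rect [512. 514.] [362. 288.] 3.2 circ 513.3 513.0 451
brass (500, 113, 57, 34) rect [427. 832.] [ 7
[... 385 characters left out ...]
t [-1460.  -816.] [398. 130.] 72.7 circ -1514.2 -799.3 398
blue (328, 277, 28, 17) rect [ 829. -110.] [65. 38.] 54.1 circ 818.5 -102.6 65
blue (332, 234, 30, 34) rect [734. -44.] [ 71. 114.] 58.9 circ 733.2 -43.8 115
blue (208, 200, 18, 12) rect [ 461. -307.] [47. 47.] 74.2 circ 456.7 -307.3 55
blue (241, 196, 11, 11) rect [ 470. -225.] [28. 43.] 71.8 circ 470.7 -224.1 48
blue (502, 84, 18, 18) rect [203. 950.] [ 49. 165.] 39.9 circ 187.1 936.1 165
blue (467, 26, 61, 72) rect [ -76. 1142.] [196. 792.] 44.2 circ -109.0 1110.2 797
blue (491, 0, 31, 16) rect [-628. 1657.] [131. 358.] 42.3 circ -625.3 1659.3 378
blue (382, 0, 104, 85) rect [-535. 1024.] [ 536. 1174.] 45.5 circ -373.3 1188.9 1176
```

View pics/i.png

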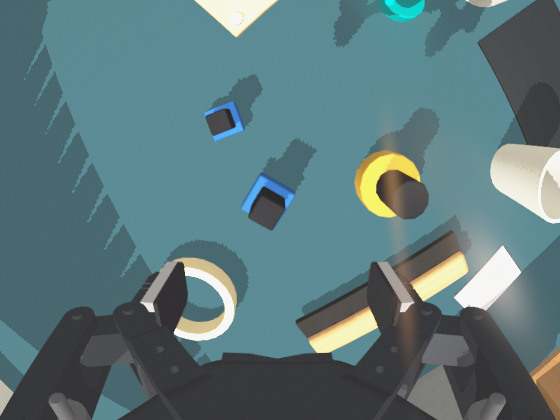

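The picture shows the larger blue square at (268,201) with its grip at (268,208), and the smaller one at (224,119). Nothing lies under the finger paths if the tool yaw is 21°. The scene mask puts the brass disc centred in its nest.

Emit:
{"op": "move_arm", "data": {"targets": "1 -0.7 -0.7 0 0 0 0;1 0 0 1.0 0 0 6.2;1 0 0 1.0 0 0 6.2;1 0 0 1.0 0 0 6.1;1 0 0 1.0 0 0 6.1"}}

```text
clock: 10.23
eef_pos: [432.8, -298.9, 124.0]
tool_rot: [-3.141, -0.0, 0.475]
force: [-0.4, -0.0, -0.2]
width: 85.4
gripper_force: 0.0
```

Emit:
{"op": "move_arm", "data": {"targets": "1 0 0 1.0 0 0 6.1;1 0 0 0 0 0 0;1 0 0 0 0 0 0"}}

```text
clock: 10.48
eef_pos: [432.6, -298.8, 114.0]
tool_rot: [-3.14, 0.001, 0.376]
force: [-0.7, -1.0, 0.1]
width: 85.3
gripper_force: 0.0
```

Run:
```python
from h import *
st=read_state();w=grab('wrist');p=st['eef_pos'];print(p,st['tool_rot'])
blobs(w,[BL],18)
hsv=cv2.cvtColor(w['color'],cv2.COLOR_RGB2HSV);m=cv2.inRange(hsv,*BL[1:]);m[:,:200]=0;m[:,350:]=0
k=max(cv2.findContours(m,cv2.RETR_EXTERNAL,cv2.CHAIN_APPROX_NONE)[0],key=cv2.contourArea)
a=cv2.approxPolyDP(cv2.convexHull(k),3,True)[:,0];print([(tuple(map(int,x)),pt(w,*x,18,True)[:2].round(1)) for x in a])
cv2.imwrite('pics/j.png',cv2.resize(w['color'][120:340,150:420],None,fx=2.5,fy=2.5,interpolation=cv2.INTER_CUBIC)[:,:,::-1])
```

```text
[ 432.64638257 -298.75663608  114.03294129] [-3.14046032e+00  9.87434523e-04  3.76312012e-01]
blue (253, 183, 50, 51) rect [ 432. -298.] [40. 38.] 21.6 circ 431.5 -297.9 53
blue (172, 129, 40, 51) rect [ 447. -217.] [29. 31.] 72.0 circ 447.0 -218.3 39
[((300, 184), array([ 456.3, -306.7])), ((300, 232), array([ 420.6, -321.7])), ((254, 232), array([ 407.2, -288. ])), ((255, 184), array([ 443.8, -275.2]))]
```

View pics/j.png

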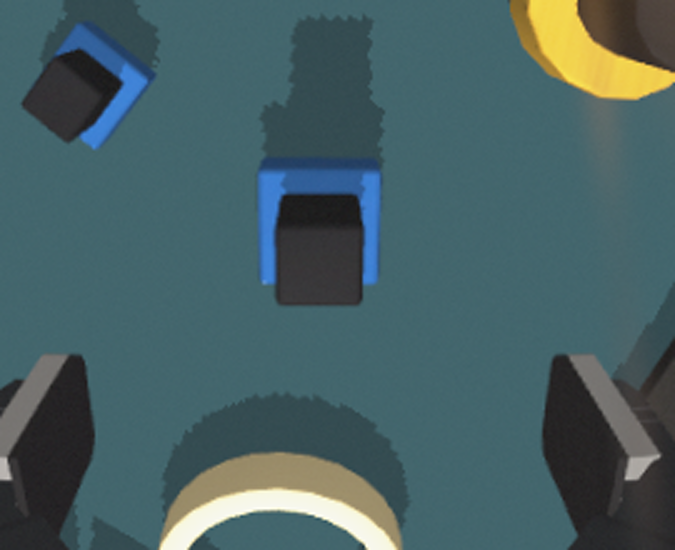

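The crop shows the blue block squared to the fingers and centred between them: block at (320,222), finger midpoint at 320.

Emit:
{"op": "move_arm", "data": {"targets": "1 0 0 4 0 0 0;1 0 0 3 0 0 0;1 0 0 1.5 0 0 0;1 0 0 0.3 0 0 0;1 0 0 0 0 0 0"}}

```text
clock: 10.95
eef_pos: [432.7, -299.6, 26.1]
tool_rot: [-3.141, 0.0, 0.373]
force: [0.4, -1.1, 0.5]
width: 85.5
gripper_force: 0.0
```

Emit:
{"op": "move_arm", "data": {"targets": "0 0 0 0 0 0 0;0 0 0 0 0 0 0;0 0 0 0 0 0 0"}}

```text
clock: 11.2
eef_pos: [433.8, -300.5, 27.8]
tool_rot: [3.139, -0.002, 0.372]
force: [-0.2, 0.6, -0.4]
width: 51.6
gripper_force: 0.0
```

Emit:
{"op": "move_arm", "data": {"targets": "-1 0 0 0.2 0 0 0;-1 0 0 0 0 0 0;-1 0 0 0 0 0 0;-1 0 0 0 0 0 0;-1 0 0 0 0 0 0"}}

```text
clock: 11.62
eef_pos: [433.2, -299.9, 24.9]
tool_rot: [3.141, -0.001, 0.372]
force: [-0.9, 0.2, 6.1]
width: 23.0
gripper_force: 59.8
```

Emit:
{"op": "move_arm", "data": {"targets": "-1 0 0 0 0 0 0;-1 0 0 0 0 0 0"}}

```text
clock: 11.78
eef_pos: [433.2, -300.0, 25.0]
tool_rot: [3.141, -0.001, 0.372]
force: [-1.1, 0.7, 6.4]
width: 22.9
gripper_force: 59.8
```

Emit:
{"op": "move_arm", "data": {"targets": "-1 0 0 -1.5 0 0 0;-1 0 0 -3 0 0 0;-1 0 0 -3 0 0 0;-1 0 0 -1.5 0 0 0;-1 3 -2.6 0 0 0 0"}}

```text
clock: 12.2
eef_pos: [449.0, -274.7, 117.9]
tool_rot: [3.131, 0.0, 0.358]
force: [0.2, -1.5, -2.6]
width: 23.0
gripper_force: 59.3
```

Emit:
{"op": "move_arm", "data": {"targets": "-1 3 -2.6 0 0 0 0;-1 3 -2.6 0 0 0 0;-1 3 -2.6 0 0 0 0;-1 3 -2.6 0 0 0 0;-1 3 -2.6 0 0 0 0"}}

```text
clock: 12.62
eef_pos: [544.1, -87.2, 114.1]
tool_rot: [-3.141, 0.001, 0.372]
force: [1.3, -0.4, -1.3]
width: 23.1
gripper_force: 59.3
```

Emit:
{"op": "move_arm", "data": {"targets": "-1 3 -2.6 0 0 0 0;-1 3 -2.6 0 0 0 0;-1 2.6 -2.6 0 0 0 5.1;-1 0 0 0 0 0 5;-1 0 0 0 0 0 5"}}

```text
clock: 13.03
eef_pos: [596.1, 19.2, 113.6]
tool_rot: [-3.14, 0.0, 0.11]
force: [-1.1, -0.8, -1.7]
width: 23.0
gripper_force: 59.3
```

Emit:
{"op": "move_arm", "data": {"targets": "-1 0 0 1.5 0 0 0;-1 0 0 1.5 0 0 0;-1 0 0 0 0 0 0;-1 0 0 0 0 0 0;-1 0 0 0 0 0 0"}}

```text
clock: 13.45
eef_pos: [595.9, 14.6, 84.7]
tool_rot: [3.142, -0.0, 0.108]
force: [0.7, -0.4, -0.7]
width: 22.7
gripper_force: 59.3
```

Run:
```python
from h import *
st=read_state();w=grab('wrist');p=st['eef_pos'];print(p,st['tool_rot'],st['force'])
nests(w)
hsv=cv2.cvtColor(w['color'],cv2.COLOR_RGB2HSV);m=cv2.inRange(hsv,*BL[1:]);m[:,:180]=0;m[:,380:]=0;m[:170]=0
us=np.arange(225,330,5);print([(int(u),int(np.argmax(m[:,u]))) for u in us if m[:,u].any()])
for v in (235,240,245):
  i=np.flatnonzero(m[v]);print(v,i.min(),i.max())
```

```text
[595.8594053   14.64783946  84.66821995] [ 3.14156255e+00 -2.29860342e-04  1.07961769e-01] [ 0.66565552 -0.41001427 -0.74969309]
nest (356, 167, 113, 110) [605.  -81.3] [80.2 82.2] 6.1301655769348145
nest (216, 166, 121, 99) [599.9  16.6] [69.4 78.1] 6.1502251625061035
nest (94, 159, 83, 135) [578.5 116.2] [108.4  32.1] 20.130800247192383
[(240, 232), (245, 221), (250, 220), (255, 220), (260, 220), (265, 220), (270, 220), (275, 220), (280, 220), (285, 220), (290, 220), (295, 220), (300, 220), (305, 220), (310, 221)]
235 240 313
240 241 313
245 241 313
```

Run:
```python
from h import *
st=read_state();w=grab('wrist');p=st['eef_pos'];y=st['tool_rot'][2];ax=np.array([np.cos(y),np.sin(y)]);ay=np.array([np.sin(y),-np.cos(y)])
g=lambda u,v,z:(lambda d:(round(d@ax,1),round(d@ay,1)))(pt(w,u,v,z,True)[:2]-p[:2])
z=p[2]-25
print('insert front',g(277,219.5,z),'nest front',g(277,165.5,24),'sides',g(240,235,z),g(313.5,235,z),g(215.5,175,24),g(337.5,175,24))
hsv=cv2.cvtColor(w['color'],cv2.COLOR_RGB2HSV)[:,:,2];print(hsv[160:222:1,270])
cv2.imwrite('pics/k.png',cv2.resize(w['color'][130:330,150:410],(780,600),interpolation=cv2.INTER_CUBIC)[:,:,::-1])
```

```text
insert front (np.float64(15.4), np.float64(-1.0)) nest front (np.float64(39.0), np.float64(-0.9)) sides (np.float64(6.2), np.float64(-21.6)) (np.float64(6.2), np.float64(19.4)) (np.float64(33.1), np.float64(-40.6)) (np.float64(33.1), np.float64(38.1))
[172 175 175 178 178 171 130 118 115 125 162 186 185 184 184 183 183 186
 187 188 191 190 189 188 186 185 184 185 184 184 184 185 184 183 170 146
 187 232 238 237 237 238 238 238 238 237 238 238 238 238 237 239 241 240
 239 239 239 239 241 214  76  75]
```

View pics/k.png

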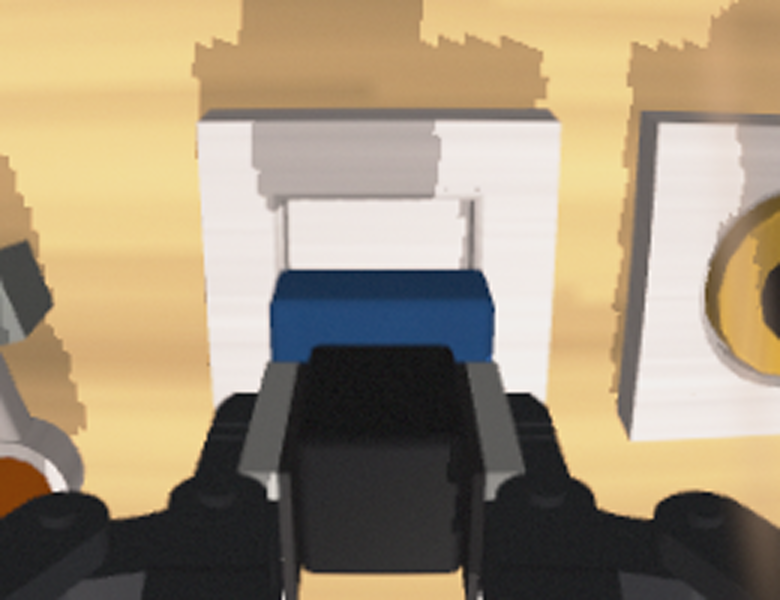

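The crop shows the insert (front bottom edge at y≈270) laterally centred on the square pocket (x 285–475), and square to it. The brass disc is seated in the right-hand nest.

Emit:
{"op": "move_arm", "data": {"targets": "-1 0.15 0 2 0 0 0;-1 0 0 1.1 0 0 0;-1 0 0 0 0 0 0;-1 0 0 0 0 0 0;-1 0 0 0 0 0 0"}}

```text
clock: 13.97
eef_pos: [597.5, 14.8, 53.8]
tool_rot: [3.141, -0.001, 0.108]
force: [-0.2, -0.6, -1.9]
width: 22.6
gripper_force: 59.4
```

Run:
```python
from h import *
st=read_state();w=grab('wrist');p=st['eef_pos'];y=st['tool_rot'][2];ax=np.array([np.cos(y),np.sin(y)]);ay=np.array([np.sin(y),-np.cos(y)])
print(p,st['force'],y)
g=lambda u,v,z:(lambda d:(round(d@ax,1),round(d@ay,1)))(pt(w,u,v,z,True)[:2]-p[:2])
V=cv2.cvtColor(w['color'],cv2.COLOR_RGB2HSV)[:,:,2]
for u in(265,285):print(V[130:226,u])
for v in(140,145,150,155,160,165,170,175,180,185,190,195,200,205,210,215,220):print(v,g(277,v,24)[0],end=' ')
print('ins at bottom z',[(v,g(277,v,p[2]-25)[0]) for v in(215,220)])
for v in(212,224): print(v,V[v,200:355])
```

```text
[597.51150838  14.7701536   53.82651434] [-0.23423739 -0.62174692 -1.89858599] 0.10786830498087818
[175 171 170 169 171 173 174 174 176 177 178 178 179 179 179 181 181 181
 181 183 184 186 188 189 191 192 192 190 191 189 189 189 189 188 186 183
 181 179 177 176 172 173 174 174 174 174 164 126 116 115 114 113 135 172
 182 182 180 180 179 178 180 181 184 184 185 186 185 184 183 182 182 179
 179 181 182 180 180 179 180 180 174 156 148 167 181 178 178 178 179 143
  74  76  75  76  76  76]
[174 171 168 168 171 171 173 173 174 176 176 178 178 177 179 181 180 182
 182 184 184 186 188 188 191 191 190 190 189 190 188 188 189 188 188 188
 189 188 189 190 189 189 188 185 184 182 167 126 116 116 114 112 135 173
 183 182 181 180 178 178 180 183 184 186 186 188 186 185 183 184 181 180
 180 182 185 181 181 180 180 180 174 155 149 167 180 179 178 180 180 144
  73  75  73  75  77  78]
140 58.0 145 55.4 150 52.7 155 50.0 160 47.3 165 44.6 170 41.8 175 39.1 180 36.3 185 33.5 190 30.7 195 27.9 200 25.1 205 22.2 210 19.3 215 16.4 220 13.4 ins at bottom z [(215, np.float64(18.0)), (220, np.float64(15.1))]
[... 568 characters left out ...]
 240 239 239 239 239
 239 239 238 238 238 238 238 238 239 238 238]
224 [238 238 238 238 238 238 238 238 236 234 235 234 235 236 235 235 235 236
 236 236 236 236 236 236 236 236 236 236 236 236 236 236 236 236 236 229
 215 216 190 132 111  86  77  73  76  75  75  77  76  76  75  77  75  75
  76  75  75  75  75  73  77  76  76  75  77  76  75  74  77  76  76  77
  76  75  77  78  77  76  77  77  77  76  75  77  75  77  76  76  75  76
  76  75  76  76  75  75  74  75  75  76  75  76  76  74  77  76  74  76
  76  74  77  77 103 186 203 215 229 240 240 240 240 240 240 240 240 240
 240 240 240 240 240 240 240 240 240 240 240 240 240 240 240 240 240 241
 239 237 237 237 237 237 237 237 237 237 237]
```

Emit:
{"op": "move_arm", "data": {"targets": "-1 0.05 0.05 0.3 0 0 0;-1 0 0 0.3 0 0 0;-1 0 0 0.2 0 0 0;-1 0 0 0 0 0 0;-1 0 0 0 0 0 0"}}

```text
clock: 14.43
eef_pos: [597.6, 14.5, 45.1]
tool_rot: [-3.142, 0.0, 0.108]
force: [0.4, 0.1, -2.1]
width: 23.3
gripper_force: 59.9
```

Entered freely (bottom about 4 mm below the mouth).

Emit:
{"op": "move_arm", "data": {"targets": "-1 0 0 0.2 0 0 0;-1 0 0 0.2 0 0 0;-1 0 0 0.2 0 0 0;-1 0 0 0.1 0 0 0;-1 0 0 0 0 0 0"}}

```text
clock: 14.85
eef_pos: [597.5, 14.5, 37.9]
tool_rot: [-3.142, 0.001, 0.108]
force: [0.6, -0.1, -1.8]
width: 22.8
gripper_force: 59.9
```

Emit:
{"op": "move_arm", "data": {"targets": "-1 0 0 0.1 0 0 0;-1 0 0 0.1 0 0 0;-1 0 0 0 0 0 0"}}

```text
clock: 15.1
eef_pos: [597.8, 14.5, 37.0]
tool_rot: [-3.141, -0.0, 0.108]
force: [-1.4, -0.1, 4.0]
width: 23.0
gripper_force: 60.4
```

Emit:
{"op": "move_arm", "data": {"targets": "-1 0 0 0.1 0 0 0;-1 0 0 0 0 0 0;0 0 0 0 0 0 0;0 0 0 0 0 0 0;0 0 0 0 0 0 0"}}

```text
clock: 15.52
eef_pos: [598.0, 14.5, 35.4]
tool_rot: [3.142, -0.001, 0.108]
force: [0.3, 0.2, -0.3]
width: 42.8
gripper_force: 0.0
```

Emit:
{"op": "move_arm", "data": {"targets": "0 0 0 0 0 0 0;0 0 0 -2 0 0 0;0 0 0 -3 0 0 0;0 0 0 -4 0 0 0;0 0 0 -4 0 0 0"}}

```text
clock: 15.93
eef_pos: [596.8, 14.4, 165.8]
tool_rot: [3.142, 0.003, 0.108]
force: [1.5, 0.2, 0.5]
width: 42.6
gripper_force: 0.0
```

Emit:
{"op": "move_arm", "data": {"targets": "0 0 0 -1 0 0 0;0 0 0 0 0 0 0;0 0 0 0 0 0 0;0 0 0 0 0 0 0"}}

```text
clock: 16.27
eef_pos: [596.6, 14.7, 173.8]
tool_rot: [-3.141, 0.003, 0.108]
force: [-0.9, -0.1, 0.0]
width: 42.7
gripper_force: 0.0
```

Run:
```python
from h import *
st=read_state();w=grab('wrist');s=grab('scene');p=st['eef_pos'];print(p,st['tool_rot'],st['qpos'].round(2))
print('z30');blobs(w,[('blue',(105,130,40),(125,255,255)),BR],30,amin=200)
blobs(w,[('or',(3,180,60),(14,255,255))],85)
blobs(s,[('or',(3,180,100),(14,255,255))],59,False,40)
blobs(w,[('red',(174,150,60),(180,255,255))],20)
a=w['color'];b=cv2.resize(s['color'][160:260,270:420],(560,373))
cv2.imwrite('pics/l.png',cv2.resize(np.vstack([a[:],b]),(420,595))[:,:,::-1])
```

```text
[596.58911981  14.66736901 173.80930664] [-3.14125851e+00  2.75069079e-03  1.08241855e-01] [-0.22  0.63  0.24  1.73 -0.19  0.8  -1.35]
z30
blue (257, 172, 41, 41) rect [596.  15.] [38. 37.] 6.2 circ 595.9 15.0 51
blue (418, 0, 69, 16) rect [ 802. -136.] [16. 83.] 19.0 circ 810.0 -133.7 83
brass (538, 314, 22, 42) rect [ 413. -454.] [38. 84.] 85.2 circ 413.5 -452.8 90
brass (519, 243, 40, 47) rect [ 540. -332.] [79. 59.] 70.2 circ 539.0 -334.3 83
brass (0, 240, 25, 93) rect [408. 373.] [ 53. 175.] 68.7 circ 417.3 396.5 175
brass (183, 204, 20, 29) rect [562.  92.] [28. 14.] 24.1 circ 562.7 90.1 28
brass (357, 170, 45, 46) rect [607. -78.] [40. 42.] 56.5 circ 606.4 -80.1 45
brass (336, 121, 47, 44) rect [651. -50.] [29. 47.] 24.9 circ 648.3 -50.2 50
brass (126, 121, 20, 19) rect [643. 153.] [17. 20.] 2.0 circ 643.3 153.0 20
brass (232, 119, 85, 33) rect [648.  24.] [28. 74.] 7.6 circ 639.9 22.9 74
brass (80, 82, 118, 203) rect [587. 143.] [216.  98.] 15.2 circ 583.9 156.2 227
brass (534, 43, 26, 65) rect [ 773. -270.] [78. 47.] 6.2 circ 775.4 -283.3 80
or (159, 237, 36, 44) rect [546.  92.] [20. 46.] 56.4 circ 546.2 93.3 46
or (356, 174, 10, 18) rect [534.  99.] [21. 81.] 56.1 circ 532.7 97.8 81
```

View pics/l.png

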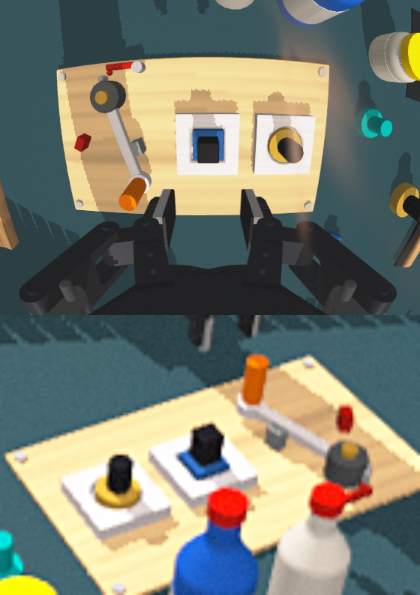

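The combined picture shows both inserts seated in their nests (blue at 6.2° yaw like the jig, brass 100 mm away). The arm is at rest, with the post at (132,193), the hub at (107,96) and the red stop at (82,143). I've viewed my full allowance of pictures (one over, in fact), so I continue by numbers only.

Emit:
{"op": "move_arm", "data": {"targets": "0 -1.7 -2.9 0 0 0 0;0 -1.7 -2.9 0 0 0 0;0 -1.7 -2.9 0 0 0 -5.8;0 0 0 1 0 0 -5.7;0 0 0 1 0 0 -5.7"}}

```text
clock: 16.78
eef_pos: [535.9, 98.3, 154.2]
tool_rot: [-3.14, 0.001, 0.418]
force: [0.1, -1.1, 0.1]
width: 42.6
gripper_force: 0.0
```

Emit:
{"op": "move_arm", "data": {"targets": "0 0 0 0 0 0 0;0 0 0 0 0 0 0;0 0 0 0 0 0 0"}}

```text
clock: 17.03
eef_pos: [537.7, 94.9, 155.0]
tool_rot: [3.141, 0.001, 0.405]
force: [-0.4, -0.1, -0.2]
width: 42.7
gripper_force: 0.0
```

Run:
```python
from h import *
st=read_state();w=grab('wrist');p=st['eef_pos'];y=st['tool_rot'][2];print(p,y,st['width'])
hsv=cv2.cvtColor(w['color'],cv2.COLOR_RGB2HSV);m=cv2.inRange(hsv,(3,150,40),(14,255,255))
k=max(cv2.findContours(m,cv2.RETR_EXTERNAL,cv2.CHAIN_APPROX_NONE)[0],key=cv2.contourArea);print(cv2.boundingRect(k))
x0,y0,W,H=cv2.boundingRect(k)
for v,z in((y0+H,85),(y0,33)):
    i=np.flatnonzero(m[min(v,y0+H-10) if z==85 else y0+8]);u=(i.min()+i.max())/2
    d=pt(w,u,v,z,True)[:2]-p[:2];print(z,u,i.min(),i.max(),d.round(1),'tool',tocmd(*d,y))
```

```text
[537.74722744  94.86445561 154.96748922] 0.40484255582943773 42.74251631487609
(256, 190, 30, 39)
85 270.5 256 285 [-8.7  2.4] tool (np.float64(-7.1), np.float64(-5.7))
33 271.5 260 283 [5.  8.3] tool (np.float64(7.9), np.float64(-5.7))
```

Emit:
{"op": "move_arm", "data": {"targets": "0 0 -0.4 3.5 0 0 0;0 0 0 3.5 0 0 0;0 0 0 2.5 0 0 0;0 0 0 1 0 0 0;0 0 0 0 0 0 0"}}

```text
clock: 17.5
eef_pos: [534.8, 98.5, 48.4]
tool_rot: [-3.141, 0.004, 0.407]
force: [-0.2, 0.1, 1.1]
width: 43.1
gripper_force: 0.0
```

Emit:
{"op": "move_arm", "data": {"targets": "-1 0 0 0 0 0 0;-1 0 0 0 0 0 0;-1 0 0 0 0 0 0;-1 0 0 0 0 0 0;-1 0 0 0 0 0 0"}}

```text
clock: 17.92
eef_pos: [537.3, 99.3, 51.8]
tool_rot: [3.141, -0.003, 0.408]
force: [-0.3, -0.4, 6.0]
width: 20.3
gripper_force: 59.0
```

Emit:
{"op": "move_arm", "data": {"targets": "-1 0.02 -0.72 0 0 0 3.44;-1 0.02 -0.72 0 0 0 3.44;-1 0.02 -0.72 0 0 0 3.44;-1 0.02 -0.72 0 0 0 3.44;-1 0.02 -0.72 0 0 0 3.44"}}

```text
clock: 18.33
eef_pos: [528.3, 132.0, 51.7]
tool_rot: [3.139, -0.003, 0.105]
force: [1.2, -5.4, 7.0]
width: 20.3
gripper_force: 59.4
```

Emit:
{"op": "move_arm", "data": {"targets": "-1 0.02 -0.72 0 0 0 3.44;-1 0.02 -0.72 0 0 0 3.44;-1 0.02 -0.72 0 0 0 3.44;-1 0.02 -0.72 0 0 0 3.44;-1 0.02 -0.72 0 0 0 3.44"}}

```text
clock: 18.75
eef_pos: [529.4, 167.8, 51.8]
tool_rot: [3.14, -0.003, -0.196]
force: [0.2, -3.9, 7.0]
width: 20.8
gripper_force: 59.4
```

Emit:
{"op": "move_arm", "data": {"targets": "-1 0 0 0 0 0 0;-1 0 0 0 0 0 0;-1 0 0 0 0 0 0;-1 0 0 0 0 0 0"}}

```text
clock: 19.08
eef_pos: [529.4, 167.7, 51.7]
tool_rot: [3.14, -0.003, -0.192]
force: [-0.9, -4.9, 7.9]
width: 20.7
gripper_force: 59.5
```

Run:
```python
from h import *
st=read_state();p=st['eef_pos'];print(p,st['tool_rot'],st['force'],st['width'],st['gripper_force'])
yaw=.108
for P in((647.5,146.9),(647,143),(648,141)):
  th=np.arctan2(P[1]-p[1],P[0]-p[0]);print('q',yaw+.3-th,np.hypot(P[0]-p[0],P[1]-p[1]))
s=grab('scene');blobs(s,[('or',(3,180,100),(14,255,255))],59,False,40)
w=grab('wrist');hsv=cv2.cvtColor(w['color'],cv2.COLOR_RGB2HSV);m=cv2.inRange(hsv,(3,150,40),(14,255,255));print('orange wrist',cv2.boundingRect(m))
blobs(w,[BR],46,amin=60);blobs(w,[BL],30)
blobs(s,[BR,BL],30,False,amin=100)
```

```text
[529.37034545 167.69795997  51.74057611] [ 3.14035610e+00 -2.74058072e-03 -1.92371484e-01] [-0.90988963 -4.88134874  7.89299113] 20.698705374193135 59.51057553291321
q 0.5822744181832008 119.94653151208301
q 0.6149574472696062 120.19452922226826
q 0.6293648905122479 121.5967762891558
or (376, 168, 10, 17) rect [527. 170.] [18. 82.] 49.8 circ 525.2 167.7 82
or (62, 9, 14, 8) rect [-1168.  -636.] [ 61. 113.] 88.8 circ -1167.2 -626.5 115
orange wrist (210, 144, 93, 185)
brass (0, 237, 65, 183) rect [435. 418.] [ 84. 297.] 47.1 circ 463.4 448.1 297
brass (290, 135, 88, 164) rect [541. 144.] [95. 25.] 20.1 circ 544.7 134.4 95
brass (333, 80, 38, 42) rect [601. 120.] [19. 12.] 18.2 circ 600.4 119.7 21
brass (257, 3, 35, 36) rect [643. 148.] [15. 17.] 78.8 circ 643.4 147.5 18
brass (526, 0, 34, 71) rect [636.  -9.] [27. 51.] 48.1 circ 631.3 -13.2 52
brass (413, 0, 100, 49) rect [637.  51.] [23. 64.] 8.2 circ 632.3 50.0 64
brass (116, 0, 147, 292) rect [593. 184.] [146.  62.] 6.3 circ 591.8 197.1 150
blue (477, 61, 49, 69) rect [595.  17.] [37. 38.] 6.1 circ 595.6 17.3 50
brass (264, 253, 28
[... 654 characters left out ...]
 [-465. 1653.] [341. 809.] 37.5 circ -399.2 1703.4 809
brass (334, 0, 16, 11) rect [-942.  786.] [ 83. 182.] 62.6 circ -939.1 791.1 195
brass (0, 0, 73, 9) rect [-1461.  -819.] [392. 130.] 72.7 circ -1515.0 -801.9 393
blue (328, 278, 28, 15) rect [ 830. -110.] [64. 35.] 56.8 circ 818.8 -102.2 64
blue (332, 234, 31, 34) rect [734. -44.] [ 73. 113.] 54.6 circ 733.2 -43.8 115
blue (502, 84, 18, 18) rect [203. 949.] [ 49. 165.] 39.9 circ 187.1 936.1 165
blue (467, 26, 61, 72) rect [ -76. 1142.] [196. 792.] 44.2 circ -109.0 1110.2 797
blue (491, 0, 31, 16) rect [-628. 1657.] [131. 358.] 42.3 circ -625.3 1659.3 378
blue (421, 0, 65, 85) rect [-466. 1095.] [ 337. 1174.] 45.5 circ -349.0 1213.5 1174
```

```bash
python3 -c "
from cell import order
print(order.finish_job())"
```

```text
the job is handed in; nothing more can be done
None
```

I seated and released the brass and blue inserts in their own nests, and the arm is holding the orange post at about 0.6 rad, past the click and short of the red stop. The job was handed in at about 19 s. I viewed 11 pictures, one over the limit of 10.

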